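# Show the label of a notched pattern gauge

## Task

Take the small metal pattern gauge out of its wooden stand and, holding it about 15 cm above the middle of the pattern card, turn it so that its frosted end (the end with the small corner notch) points the same way as the card's pointed end. Tip it over by about 45 degrees or more so that its frosted label side looks up, and finish while still holding it there, still, with nothing else touching it. Leave the thread spool, the pattern weight and the chalk block where they are.

Things in the scene. Friction and masses are not known exactly. Their poses are not given: they have to be found in the camera images.
- gauge_center (a point): Centre of the gauge, an aluminium plate 110 long, 60 high, 8 mm thick, 60 to 130 g, standing upright on a long edge in the stand. x axis: thickness, out of the label side (the only side with the pale frosted patch, 42 mm at one end). y: along the length to the frosted, notched end. z: along the height to the notched edge, up at the start. Label side facing you, the notch is at top right.
- gauge_notch_end (a point): Middle of the gauge's frosted end face, 55 mm from its centre along its y axis. The notch is a 12 x 12 mm square cut from the corner between this end and the edge that is uppermost at the start; it goes through the full thickness.
- stand: Wooden stand, fixed, at any heading; origin under its centre, axes as the standing gauge's. Base 60 (x) x 136 (y) x 8 mm; the gauge rests on it, centre 38 mm above the table. Two slotted posts, 40 mm wide in x, tops 32 mm above the table, hold the gauge's ends in 11 mm slots; between them its middle 72 mm is free on both sides down to the base. It lifts straight out, clear after 24 mm.
- card_center (a point): Middle of the pattern card, on its upper face 3 mm above the table. A flat cream board, fixed, 130 mm wide (x axis), from its square end 105 mm on the -y side of this point to its pointed end 130 mm on the +y side. y points to the pointed end, roughly to the robot's left (within 26 degrees); z is up.
- card_tip (a point): The point of the card's pointed end, 130 mm from card_center along the card's y axis.
- spool: White thread spool standing on the table, 44 mm across, 50 mm high; origin at the centre of its underside. To be left alone.
- weight: Dark steel pattern weight with a knob, 64 mm across, 34 mm high; origin at the centre of its underside. To be left alone.
- chalk: Small wooden block with a tailor's chalk on it, 45 x 60 x 24 mm high; origin at the centre of its underside. To be left alone.
Mind the look-alikes: they are no part of the job. What is meant by the stand is not black, and is the smaller of those in its own colour.

How it is judged:
By the outcome, as a careful person would: the job done as asked, in the order asked, and still so for the second after the job is handed in, while the arm keeps its last pose, push and grip.
It also fails if it takes over 32 s, if anything falls off the work surface, if the arm or the gripper's body presses on something with over 40 N, if the wrist force passes 120 N, or if a joint passes its speed limit or range.

## Robot

A 6-joint arm with a two-finger parallel gripper is mounted at the origin on the work surface. World frame = base frame: x ahead of the robot, y to its left, z up, the work surface at z = 0. Lengths are in m, angles in degrees, forces in N, time in s.
With the tool pointing down it reaches from about 0.3 to 0.85 m from the base axis. Payload 5.4 kg.
Tool frame: the origin (TCP) lies at the very end of the fingers, on their centre line; the grasp point (between the pads) lies 19 mm behind it; z points along the fingers, y is the line along which they close (so a half turn about z gives the same grasp; the last joint's range is limited). The gripper opens to 85 mm and grips with 20 to 120 N. Pads are 22 mm wide; open, the fingers measure 114 mm over their backs; the gripper's body (76 mm by 85 mm) begins 54 mm behind the grasp point. The pads swing forward as they close: fully open they stand 13 mm farther back than shut.
Start: joints at [55.628, 9.076, 91.501, -0, 79.423, -12.038], TCP at [0.219, 0.532, 0.231] pointing down, gripper open.
Joint ranges: [-166.64, 166.64], [-54.1, 131.32], [10.49, 154.53], [-73.88, 253.88], [9.74, 151.15], [-171.62, 171.62]. Speed limits (degrees/s): [147.25, 147.25, 180, 180, 180, 180].

## Interface

Orientations are given as [roll, pitch, yaw] about the fixed x, y, z axes, in that order (R = Rz(yaw) Ry(pitch) Rx(roll)).
In Python, from workcell import bot, imaging gives the robot as it stands.
- The arm moves only by the shell command python3 -m handwheel 'ROWS' [FORCE]. ROWS is JSON, a list of rows, each a list of 7 numbers: the turn, a rotation vector about the tool's x, y, z scaled (see below), then the shift along the tool's x, y, z scaled (see below), then the opening in per cent of the stroke, from 0 (shut) to 100 (fully open). In form: [[rx, ry, rz, tx, ty, tz, claw], ...]. A call has 1 to 12 rows; each row shifts and turns the commanded pose from where the row before left it, along the tool's axes as they then stand; what a row does not reach is not made up. The controller multiplies each number of a shift by 0.5 m and each number of a turn by 360 degrees. A row lasts 1/12 s, in which the tool goes at most 41.7 mm and 7.16 degrees, less where a joint would pass 70% of its speed; a pose out of reach is approached as far as the arm can. A call with a number of a shift or a turn outside -1 to 1 is refused whole. A call with a gripper value outside its range is refused whole. The fingers move at their own pace and stop on an object; FORCE is the grip in N (left out, the last holds). Time passes only in rows, so rows that do not move let the fingers close. It gives the time, the measured TCP pose, the force, the opening and the grip force at its end, in the units of the state.
- bot.get_obs(): the state, without advancing time (a new reading comes with each control period).
- imaging.snapshot(name): name is "scene" or "top"; returns the picture (480x640x3 uint8, blue, green, red); there is no depth.
- imaging.camera_params(name): a dict with "fovy" (degrees; the focal length in pixels is half the picture's height over the tangent of half this angle, whatever the lens; pixels are square), "cx", "cy" (the principal point, pixels), "extrinsics" (4x4, takes a point from world to camera coordinates). Camera axes: x right, y up, looking along -z (the intrinsics and any distortion apply to the point x, -y, -z); pixel columns grow to the right and rows downward; lengths in m; the calibration is good to about 2 mm. A picture is of the moment at which its call begins. camera_params takes no time and is no camera call.
- bot.sign_off(): hands the job in; it is judged then, once.
Trained networks look in the newest picture that a camera, given by its name, has taken for a name from the list of things; names that differ only in an ending like _2 or _b are one class to them, and where a whole thing is asked for, a point or a joint stands for the part that bears it (a point fixed in the world has none). Each returns a list of dicts, best first, with "score" (0 to 1); they miss things now and then, are a little off and sometimes report something else, mostly with a low value. They report only what shows in the picture. A call takes as long as a camera call. They do not tell look-alikes from the thing itself.
- imaging.find_in(thing, camera): "at" ([x, y, z] in m, in the coordinates of the camera as it stood for that picture, good to about 4 mm: the middle of the surface that is visible of it).
- imaging.masks_of(thing, camera): "region" (480x640 bool, what is visible of it).
- imaging.place_of(thing, camera): "at" ([x, y, z] in m, in the coordinates of the camera as it stood for that picture, good to about 4 mm: a listed point, or the origin of a listed thing).
The state is a dict: "clock": time; "q": joint angles; "qd": joint speeds; "tau": joint torques, N m; "tcp_pos": TCP position; "ee_rot": TCP orientation; "contact_force": force on the tool from outside, world axes, zero at the start; "ft_torque": the same for the moment, N m; "grip_width": opening from 0.0 (shut) to 1.0 (fully open); "gripper_force": force on a finger pad.
Only numpy, scipy, OpenCV 4.12 (cv2) and the standard library are available. Lean on these libraries where they do the work, as an engineer would, in place of code of your own. Each camera call takes 0.05 s, during which the arm holds its last target. There are 200 camera calls.

## Working session

There is one attempt and no reset: what is moved stays moved. The work goes in short steps, Python scripts to look and compute and a shell command to move; the robot and the scene stay as the last step left them, time stands still between calls to the robot, and variables do not carry over. Pictures are saved under pics/ and viewed, at most 10 in all, crops included, and the job is handed in when it is done.

```bash
mkdir -p pics
cat > h.py <<'E'
import numpy as np,cv2
from workcell import bot,imaging
from scipy.spatial.transform import Rotation as R
def w(p,cam):
    E=np.array(imaging.camera_params(cam)["extrinsics"]); return np.linalg.inv(E)@np.append(p,1)
def px(P,cam):
    c=imaging.camera_params(cam);E=np.array(c["extrinsics"]);q=(E@np.append(P,1))[:3]
    f=240/np.tan(np.radians(c["fovy"]/2)); return np.array([c["cx"]+f*q[0]/-q[2], c["cy"]-f*q[1]/-q[2]])
def ray(u,v,z,cam):
    c=imaging.camera_params(cam);E=np.linalg.inv(np.array(c["extrinsics"]));f=240/np.tan(np.radians(c["fovy"]/2))
    d=E[:3,:3]@np.array([(u-c["cx"])/f,-(v-c["cy"])/f,-1]);o=E[:3,3];return o+d*(z-o[2])/d[2]
E
python3 - <<'E'
from h import *
for c in ("scene","top"):
    im=imaging.snapshot(c);cv2.imwrite(f"pics/{c}0.png",im)
    print(c,imaging.camera_params(c))
    for t in ("gauge_center","gauge_notch_end","stand","card_center","card_tip","spool","weight","chalk"):
        for d in imaging.place_of(t,c)[:4]:
            P=w(d["at"],c)[:3];print(t,round(d["score"],2),P.round(3),px(P,c).round())
print(bot.get_obs())
E
```

```text
scene {'fovy': 54.27350388956289, 'cx': 317.9959362286339, 'cy': 236.59835172353667, 'extrinsics': array([[-0.86971213,  0.49355393, -0.00230723,  0.44774855],
       [-0.30072863, -0.52620827,  0.79540376,  0.10899834],
       [ 0.39136057,  0.69246615,  0.60607552, -1.25860572],
       [ 0.        ,  0.        ,  0.        ,  1.        ]])}
gauge_center 0.58 [ 0.499 -0.163  0.04 ] [291. 206.]
gauge_notch_end 0.72 [ 0.534 -0.119  0.034] [286. 220.]
stand 0.97 [ 0.298 -0.225 -0.001] [346. 187.]
stand 0.92 [ 0.605 -0.347  0.002] [225. 195.]
stand 0.72 [ 0.5   -0.162 -0.003] [291. 220.]
stand 0.53 [0.753 0.238 0.001] [265. 378.]
card_center 0.74 [0.508 0.234 0.003] [381. 323.]
card_tip 0.84 [0.45  0.354 0.001] [447. 355.]
card_tip 0.44 [ 0.537 -0.122  0.033] [285. 220.]
spool 0.95 [0.762 0.052 0.   ] [222. 311.]
weight 0.71 [ 0.761 -0.126 -0.005] [195. 262.]
weight 0.7 [0.503 0.237 0.007] [385. 321.]
chalk 0.74 [ 0.751  0.241 -0.001] [267. 380.]
top {'fovy': 53.70722082933265, 'cx': 318.2544562139254, 'cy': 242.687612579081, 'extrinsics': array([[-0.00576425, -0.9999805 ,  0.00240182, 
[... 732 characters left out ...]
0.754  0.239 -0.002] [222. 138.]
{'clock': 0.9, 'q': array([ 5.56287200e+01,  9.07534578e+00,  9.15002370e+01, -6.24013896e-04,
        7.94244780e+01, -1.20387932e+01]), 'qd': array([-0.0090344 ,  0.08617996, -0.08687926,  0.03626406,  0.00722179,
       -0.00262517]), 'tau': array([-4.57434289e-04, -3.96024799e+01, -3.31696701e+01, -4.04150624e-04,
        8.16756710e-04, -5.73914932e-06]), 'tcp_pos': array([0.21851246, 0.53184731, 0.23131197]), 'ee_rot': array([-1.79999813e+02,  5.87241505e-04,  1.57667628e+02]), 'contact_force': array([ 0.17247603,  0.01059354, -0.1242341 ]), 'ft_torque': array([0.00577497, 0.01220606, 0.00861007]), 'gripper_force': 0.0, 'grip_width': 0.9982713315736239}
```

View pics/scene0.png

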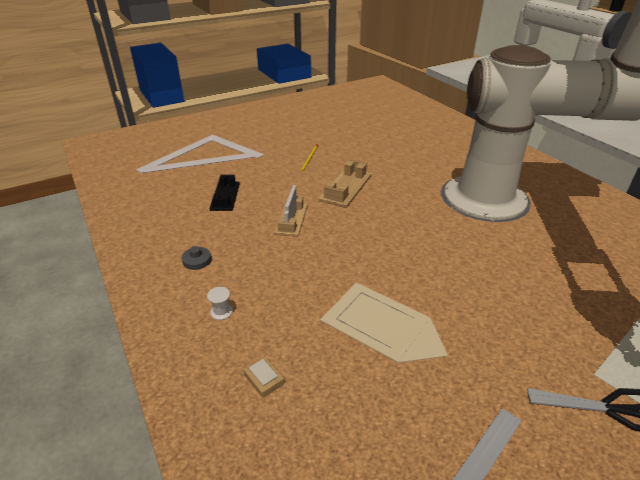

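View pics/top0.png

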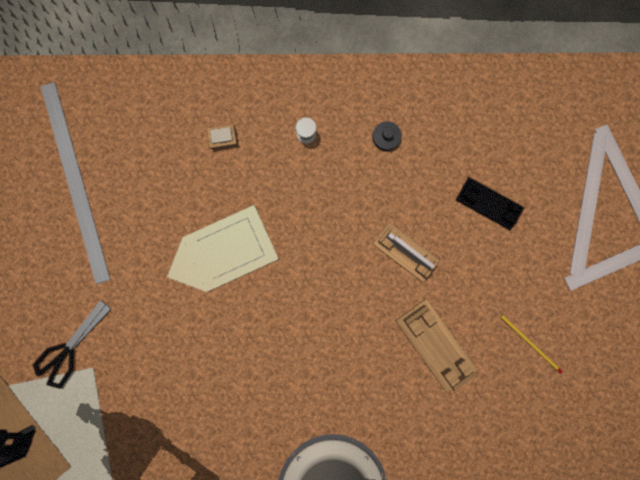

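The gauge stands in the small wooden stand (scene ~(291,208), top ~(408,250)). The card is at top ~(222,250), pointing left and slightly down. Next I'll zoom in to see which end and which side are frosted.

Run:
```python
from h import *
a=cv2.imread("pics/scene0.png")[175:245,255:325];b=cv2.imread("pics/top0.png")[215:285,370:440]
cv2.imwrite("pics/crop1.png",np.hstack([cv2.resize(x,(400,400),interpolation=cv2.INTER_CUBIC) for x in (a,b)]))
a=cv2.imread("pics/top0.png")
m=imaging.masks_of("card_center","top")
for cam in("top","scene"):
  for t in ("stand","gauge_center","card_center"):
    for d in imaging.masks_of(t,cam)[:4]:
      r=d["region"].astype(np.uint8);c,_=cv2.findContours(r,cv2.RETR_EXTERNAL,cv2.CHAIN_APPROX_NONE)
      if not c: continue
      c=max(c,key=cv2.contourArea);rr=cv2.minAreaRect(c)
      print(cam,t,round(d["score"],2),r.sum(),rr, cv2.approxPolyDP(c,4,True)[:,0].tolist())
```

```text
top stand 0.97 3621 ((437.2414855957031, 345.5653991699219), (93.21704864501953, 40.55376434326172), 54.55428695678711) [[424, 299], [395, 321], [443, 388], [456, 389], [476, 369]]
top stand 0.73 1304 ((405.55633544921875, 250.65647888183594), (65.19644927978516, 29.180255889892578), 37.746803283691406) [[389, 223], [374, 244], [423, 280], [430, 269], [413, 261], [387, 235], [415, 247], [434, 264], [438, 259]]
top stand 0.58 1684 ((489.8280029296875, 203.31529235839844), (63.84695816040039, 26.895530700683594), 28.610462188720703) [[468, 178], [457, 200], [510, 228], [523, 207]]
top gauge_center 0.74 486 ((409.7200012207031, 251.04002380371094), (55.600006103515625, 10.0), 36.86989974975586) [[387, 235], [427, 268], [434, 265], [398, 236]]
top card_center 0.84 5703 ((217.21095275878906, 253.69326782226562), (60.90999221801758, 108.89097595214844), 65.48035430908203) [[255, 206], [183, 236], [168, 277], [207, 291], [276, 260]]
top card_center 0.31 611 ((221.9299774169922, 136.50997924804688), (21.920310974121094, 28.567113876342773), 81.8698959350586) [[234, 126], [208, 128], [210, 14
[... 408 characters left out ...]
12), (24.775634765625, 38.19204330444336), 10.30484676361084) [[221, 175], [209, 208], [232, 211], [238, 183], [232, 175]]
scene stand 0.57 725 ((291.1500244140625, 216.0500030517578), (24.981992721557617, 44.90434265136719), 18.434946060180664) [[302, 196], [296, 197], [287, 222], [283, 207], [274, 234], [298, 235], [306, 208]]
scene gauge_center 0.75 295 ((290.3615417480469, 202.60769653320312), (10.542952537536621, 37.83059310913086), 7.125016689300537) [[294, 184], [285, 203], [285, 221], [295, 208]]
scene card_center 0.98 5480 ((388.3000183105469, 327.4000244140625), (127.90309143066406, 55.007266998291016), 26.56505012512207) [[321, 319], [397, 362], [446, 355], [429, 317], [358, 284]]
```

View pics/crop1.png

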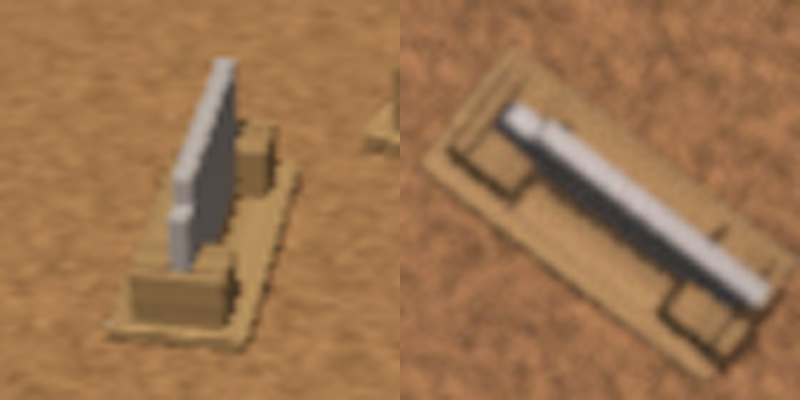

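The notch is at the end nearer the scene camera: top image upper-left, ~(388,235), with the step at (396,238) and the far end at (434,266). So gauge y points at heading of about 52°, and the label side faces away from the scene camera. I'll refine this and work out the moves.

Run:
```python
from h import *
a=ray(395.9,237.9,.068,"top");b=ray(433.9,266.3,.068,"top")
d=a-b;L=np.linalg.norm(d);d/=L;c=b+d*.055
print("len",L,"heading",np.degrees(np.arctan2(d[1],d[0])),"c",c)
for cam,pts in(("top",[[255,206],[183,236],[168,277],[207,291],[276,260]]),("scene",[[358,284],[429,317],[446,355],[397,362],[321,319]])):
    P=np.array([ray(u,v,.003,cam) for u,v in pts])[:,:2]
    t=P[2];s=(P[0]+P[4])/2;k=t-s;Lk=np.linalg.norm(k);k/=Lk
    print(cam,P.round(3).tolist(),Lk,"centre",t-.13*k,np.degrees(np.arctan2(k[1],k[0])), (s+.105*k))
    e=P[1]-P[0];print(np.degrees(np.arctan2(*e[::-1])),np.degrees(np.arctan2(*(P[3]-P[4])[::-1])))
# stand check (base outline top, z=8mm)
q=[ray(u,v,.008,"top")[:2] for u,v in ([389,223],[374,244],[423,280],[438,259])];print(np.mean(q,0),q)
```

```text
len 0.09557249553675802 heading 52.538637048628345 c [ 0.49997076 -0.16251814  0.068     ]
top [[0.602, 0.165], [0.537, 0.321], [0.449, 0.352], [0.418, 0.267], [0.484, 0.119]] 0.2298563522173513 centre [0.50192559 0.23300703] 114.23437380729011 [0.49981427 0.23769739]
112.59500186804378 113.94540192777751
scene [[0.488, 0.122], [0.42, 0.268], [0.453, 0.354], [0.538, 0.323], [0.604, 0.169]] 0.22797819335836575 centre [0.50596986 0.23484673] 113.94038044358538 [0.50312051 0.24126443]
114.96484775039384 113.06476822007086
[ 0.50055964 -0.16146773] [array([ 0.56243129, -0.12601596]), array([ 0.51700412, -0.09283542]), array([ 0.43895833, -0.19682892]), array([ 0.48384482, -0.23019061])]
```

```bash
python3 -m handwheel '[[0,0,0,-0.0437,-0.0446,0,100],[0,0,0,-0.0437,-0.0446,0,100],[0,0,0,-0.0437,-0.0446,0,100],[0,0,0,-0.0437,-0.0446,0,100],[0,0,0,-0.0437,-0.0446,0,100],[0,0,0,-0.0437,-0.0446,0,100],[0,0,0,-0.0437,-0.0446,0,100],[0,0,0,-0.0437,-0.0446,0,100],[0,0,0,-0.0437,-0.0446,0,100],[0,0,0,-0.0437,-0.0446,0,100],[0,0,0,-0.0437,-0.0446,0,100],[0,0,0,-0.0437,-0.0446,0,100]]' 30
python3 -m handwheel '[[0,0,0,-0.0437,-0.0446,0,100],[0,0,0,-0.0437,-0.0446,0,100],[0,0,0,-0.0437,-0.0446,0,100],[0,0,0,-0.0437,-0.0446,0,100],[0,0,0,-0.0437,-0.0446,0,100],[0,0,0,-0.0437,-0.0446,0,100],[0,0,0,-0.0437,-0.0446,0,100],[0,0,0,-0.0437,-0.0446,0,100],[0,0,0,-0.0437,-0.0446,0,100],[0,0,0,-0.0437,-0.0446,0,100],[0,0,0,-0.0437,-0.0446,0,100],[0,0,0,-0.0437,-0.0446,0,100]]' 30
python3 -m handwheel '[[0,0,0.019,0,0,0,100],[0,0,0.019,0,0,0,100],[0,0,0.019,0,0,0,100],[0,0,0.019,0,0,0,100],[0,0,0.019,0,0,0,100],[0,0,0.019,0,0,0,100],[0,0,0.019,0,0,0,100],[0,0,0.019,0,0,0,100],[0,0,0.019,0,0,0,100],[0,0,0.019,0,0,0,100],[0,0,0.019,0,0,0,100],[0,0,0.019,0,0,0,100]]'
```

```text
clock: 2.25
tcp_pos: [0.3597, 0.1833, 0.2315]
ee_rot: [180.0, 0.0, 157.7]
contact_force: [0.6, -0.1, -1.0]
grip_width: 1.002
gripper_force: 0.0
clock: 3.25
tcp_pos: [0.5006, -0.1641, 0.2313]
ee_rot: [180.0, 0.0, 157.6]
contact_force: [0.5, 0.1, -0.1]
grip_width: 0.999
gripper_force: 0.0
clock: 4.25
tcp_pos: [0.5002, -0.1625, 0.2314]
ee_rot: [180.0, 0.0, 75.2]
contact_force: [0.2, -0.1, 0.1]
grip_width: 1.004
gripper_force: 0.0
```

```bash
python3 -m handwheel '[[0,0,0.0158,0,0,0,100],[0,0,0.0158,0,0,0,100],[0,0,0.0158,0,0,0,100],[0,0,0.0158,0,0,0,100],[0,0,0,0,0,0.04,100],[0,0,0,0,0,0.05,100],[0,0,0,0,0,0.05,100],[0,0,0,0,0,0.05,100],[0,0,0,0,0,0.04,60],[0,0,0,0,0,0,60],[0,0,0,0,0,0,60]]'
python3 - <<'E'
from h import *
ims=[]
for c,(u,v) in(("scene",(290,195)),("top",(408,245))):
    im=imaging.snapshot(c);ims.append(cv2.resize(im[v-50:v+50,u-50:u+50],(400,400),interpolation=cv2.INTER_CUBIC))
    for t in("gauge_center","gauge_notch_end"):
        for d in imaging.place_of(t,c)[:2]: print(c,t,round(d["score"],2),w(d["at"],c)[:3].round(3))
cv2.imwrite("pics/c2.png",np.hstack(ims));print(bot.get_obs()["tcp_pos"],bot.get_obs()["ee_rot"])
E
```

```text
clock: 5.17
tcp_pos: [0.4995, -0.1621, 0.1157]
ee_rot: [-179.9, 0.0, 52.8]
contact_force: [-0.6, -0.3, 0.5]
grip_width: 0.612
gripper_force: 0.0
scene gauge_center 0.61 [ 0.502 -0.162  0.039]
scene gauge_notch_end 0.81 [ 0.534 -0.12   0.034]
top gauge_center 0.5 [ 0.501 -0.16   0.032]
top gauge_notch_end 0.78 [ 0.532 -0.117  0.033]
[ 0.5010921  -0.1629844   0.11779978] [ 1.79846175e+02 -1.66724818e-02  5.28398747e+01]
```

View pics/c2.png

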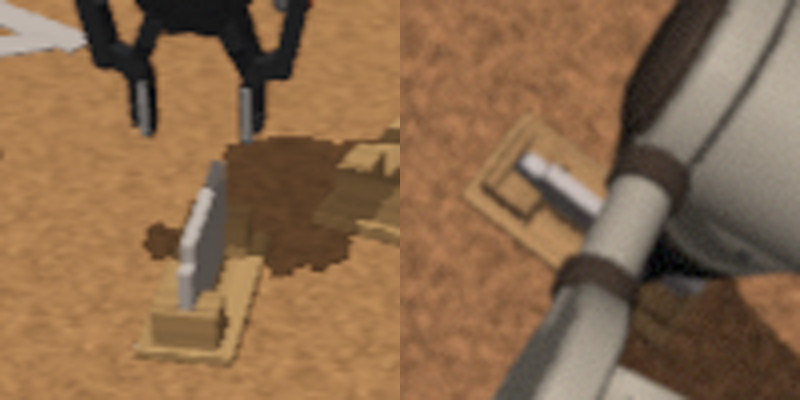

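The fingers straddle the gauge: pad tips at crop (148,130) and (250,135), gauge top middle at ~(203,198). Now descend and close part way, then look.

```bash
python3 -m handwheel '[[0,0,0,0,0,0.04,60],[0,0,0,0,0,0.04,60],[0,0,0,0,0,0.04,60],[0,0,0,0,0,0.04,60],[0,0,0,0,0,0.024,60],[0,0,0,0,0,0,40],[0,0,0,0,0,0,30],[0,0,0,0,0,0,26],[0,0,0,0,0,0,26],[0,0,0,0,0,0,26]]'
python3 - <<'E'
from h import *
c="scene";u,v=290,195
im=imaging.snapshot(c);cv2.imwrite("pics/c3.png",cv2.resize(im[v-40:v+50,u-40:u+50],(590,590),interpolation=cv2.INTER_CUBIC))
o=bot.get_obs();print(o["tcp_pos"],o["ee_rot"],o["contact_force"],px(o["tcp_pos"]+[0,0,.042],c),px([.5005,-.1625,.068],c))
E
```

```text
clock: 6.3
tcp_pos: [0.5012, -0.163, 0.0256]
ee_rot: [179.9, -0.0, 52.8]
contact_force: [-0.8, 0.5, 0.3]
grip_width: 0.261
gripper_force: 0.0
[ 0.50098252 -0.1629146   0.02540231] [ 1.79882663e+02 -1.26583679e-02  5.28379934e+01] [-0.62132381  0.59792899  0.30004644] [289.71272839 196.28242396] [289.95844714 196.09991671]
```

View pics/c3.png

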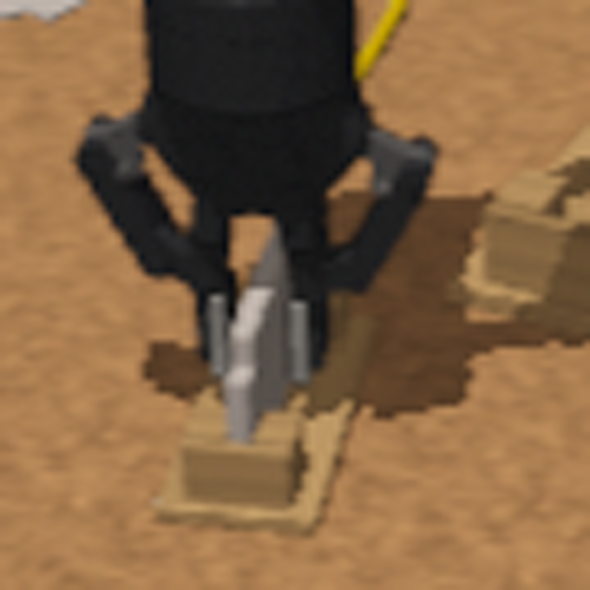

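The pads (crop x≈217 and 300) are centred on the gauge. Close the grip.

```bash
python3 -m handwheel '[[0,0,0,0,0,0,15],[0,0,0,0,0,0,10],[0,0,0,0,0,0,5],[0,0,0,0,0,0,0],[0,0,0,0,0,0,0],[0,0,0,0,0,0,0],[0,0,0,0,0,0,0]]' 60
python3 -m handwheel '[[0,0,0,0,0,-0.01,0],[0,0,0,0,0,-0.02,0],[0,0,0,0,0,-0.02,0],[0,0,0,0,0,-0.03,0],[0,0,0,0,0,-0.04,0],[0,0,0,0,0,-0.06,0],[0,0,0,0,0,-0.06,0],[0,0,0,0,0,-0.06,0],[0,0,0,0,0,-0.06,0],[0,0,0,0,0,-0.04,0],[0,0,0,0,0,0,0]]'
```

```text
clock: 6.93
tcp_pos: [0.5005, -0.1627, 0.0248]
ee_rot: [180.0, -0.0, 52.8]
contact_force: [-0.1, 0.0, 6.5]
grip_width: 0.086
gripper_force: 59.1
clock: 7.85
tcp_pos: [0.5025, -0.1637, 0.2306]
ee_rot: [179.4, -0.1, 52.9]
contact_force: [0.8, -0.4, 0.3]
grip_width: 0.087
gripper_force: 58.9
```

```bash
python3 -m handwheel '[[0,0,-0.01,0,0,0,0],[0,0,-0.016,0,0,0,0],[0,0,-0.016,0,0,0,0],[0,0,-0.016,0,0,0,0],[0,0,-0.016,0,0,0,0],[0,0,-0.016,0,0,0,0],[0,0,-0.016,0,0,0,0],[0,0,-0.016,0,0,0,0],[0,0,-0.016,0,0,0,0],[0,0,-0.016,0,0,0,0],[0,0,-0.012,0,0,0,0],[0,0,-0.004,0,0,0,0]]'
python3 -m handwheel '[[0,0,0,0.03,0.015,0,0],[0,0,0,0.06,0.03,0.015,0],[0,0,0,0.06,0.03,0.015,0],[0,0,0,0.07,0.032,0.015,0],[0,0,0,0.07,0.032,0.015,0],[0,0,0,0.07,0.032,0.015,0],[0,0,0,0.07,0.032,0.015,0],[0,0,0,0.07,0.032,0.015,0],[0,0,0,0.07,0.032,0.015,0],[0,0,0,0.07,0.032,0.015,0],[0,0,0,0.06,0.03,0.015,0],[0,0,0,0.03,0.015,0.015,0]]'
python3 -m handwheel '[[-0.01,0,0,0,0,0,0],[-0.015,0,0,0,0,0,0],[-0.016,0,0,0,0,0,0],[-0.016,0,0,0,0,0,0],[-0.016,0,0,0,0,0,0],[-0.016,0,0,0,0,0,0],[-0.016,0,0,0,0,0,0],[-0.016,0,0,0,0,0,0],[-0.016,0,0,0,0,0,0],[-0.015,0,0,0,0,0,0],[-0.008,0,0,0,0,0,0],[0,0,0,0,0,0,0]]'
python3 - <<'E'
from h import *
o=bot.get_obs();r=R.from_euler("xyz",o["ee_rot"],degrees=True).as_matrix()
print(o["tcp_pos"],r.round(3),"heading",np.degrees(np.arctan2(r[1,0],r[0,0])),"x up",np.degrees(np.arcsin(r[2,1])),"q",o["q"])
print("centre",o["tcp_pos"]-.013*r[:,2])
for c in("scene","top"):
    im=imaging.snapshot(c);cv2.imwrite(f"pics/{c}5.png",im)
    for t in("gauge_center","gauge_notch_end","card_center","card_tip"):
        for d in imaging.place_of(t,c)[:2]: print(c,t,round(d["score"],2),w(d["at"],c)[:3].round(3))
a=cv2.imread("pics/scene5.png")[200:400,270:470];b=cv2.imread("pics/top5.png")[150:350,120:320]
cv2.imwrite("pics/c5.png",cv2.resize(np.hstack([a,b]),(800,400),interpolation=cv2.INTER_CUBIC))
E
```

```text
clock: 8.85
tcp_pos: [0.4992, -0.1619, 0.2231]
ee_rot: [-179.9, -0.1, 114.2]
contact_force: [0.4, -0.2, -1.6]
grip_width: 0.085
gripper_force: 58.8
clock: 9.85
tcp_pos: [0.5069, 0.2444, 0.1404]
ee_rot: [-179.9, -0.1, 114.2]
contact_force: [0.3, -0.4, -0.1]
grip_width: 0.085
gripper_force: 58.8
clock: 10.85
tcp_pos: [0.5051, 0.2481, 0.1391]
ee_rot: [130.4, -1.0, 115.1]
contact_force: [-0.2, 0.1, -2.7]
grip_width: 0.086
gripper_force: 59.1
[0.50514651 0.24811593 0.1391485 ] [[-0.425  0.593  0.684]
 [ 0.905  0.264  0.334]
 [ 0.018  0.761 -0.648]] heading 115.1464326114608 x up 49.55768776818852 q [  4.98606838 -13.65059053 138.48117431  65.15586374  17.50789446
 -76.7743834 ]
centre [0.49625176 0.24377749 0.14757829]
scene gauge_center 0.88 [0.499 0.244 0.149]
scene gauge_notch_end 0.66 [0.756 0.238 0.   ]
scene gauge_notch_end 0.38 [0.498 0.243 0.148]
scene card_center 0.79 [0.504 0.233 0.002]
scene card_center 0.6 [ 0.448  0.353 -0.   ]
scene card_tip 0.62 [ 0.447  0.354 -0.002]
top gauge_center 0.74 [0.502 0.244 0.151]
top gauge_notch_end 0.69 [0.474 0.296 0.149]
top gauge_notch_end 0.52 [0.504 0.245 0.149]
top card_tip 0.83 [0.446 0.356 0.003]
```

View pics/c5.png

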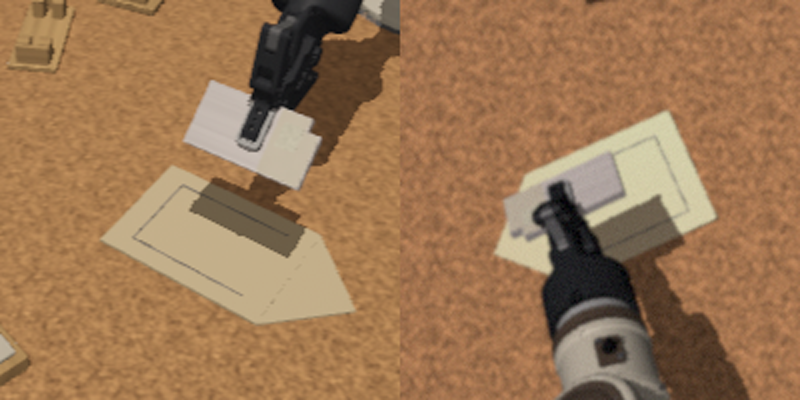

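The label side is up and the frosted, notched end points toward the card's tip (scene crop notch at ~(315,140)). Make a small correction of a few mm and degrees, then settle.

```bash
python3 -m handwheel '[[-0.004,0,0,-0.006,0.002,-0.002,0],[-0.004,0,0,-0.006,0.002,-0.002,0],[-0.004,0,0,-0.006,0.002,-0.001,0],[0,0,0,0,0,0,0],[0,0,0,0,0,0,0],[0,0,0,0,0,0,0],[0,0,0,0,0,0,0],[0,0,0,0,0,0,0],[0,0,0,0,0,0,0],[0,0,0,0,0,0,0],[0,0,0,0,0,0,0],[0,0,0,0,0,0,0]]'
python3 - <<'E'
from h import *
o=bot.get_obs();r=R.from_euler("xyz",o["ee_rot"],degrees=True).as_matrix()
print("heading",np.degrees(np.arctan2(r[1,0],r[0,0])),"x up",np.degrees(np.arcsin(r[2,1])),"q",o["q"],o["qd"])
print("centre",o["tcp_pos"]-.013*r[:,2])
for c in("scene","top"):
    im=imaging.snapshot(c);cv2.imwrite(f"pics/{c}6.png",im)
    for t in("gauge_center","gauge_notch_end"):
        for d in imaging.place_of(t,c)[:2]: print(c,t,round(d["score"],2),w(d["at"],c)[:3].round(3))
a=cv2.imread("pics/scene6.png")[200:400,270:470];b=cv2.imread("pics/top6.png")[150:350,120:320]
cv2.imwrite("pics/c6.png",cv2.resize(np.hstack([a,b]),(800,400),interpolation=cv2.INTER_CUBIC))
E
```

```text
clock: 12.35
tcp_pos: [0.5117, 0.2402, 0.1461]
ee_rot: [125.9, -0.9, 115.2]
contact_force: [0.6, -0.4, -2.3]
grip_width: 0.083
gripper_force: 59.1
heading 115.1723561181331 x up 54.086624446942956 q [  2.4830106  -14.23451414 140.6717405   84.6732168   18.77661018
 -97.50047539] [-0.12361665  0.0108703   0.13943843  0.14024791  0.02221228 -0.05119032]
centre [0.5021839  0.23558841 0.15373195]
scene gauge_center 0.79 [0.505 0.235 0.154]
scene gauge_notch_end 0.6 [0.481 0.286 0.154]
top gauge_center 0.55 [0.504 0.235 0.149]
top gauge_notch_end 0.73 [0.477 0.287 0.15 ]
```

View pics/c6.png

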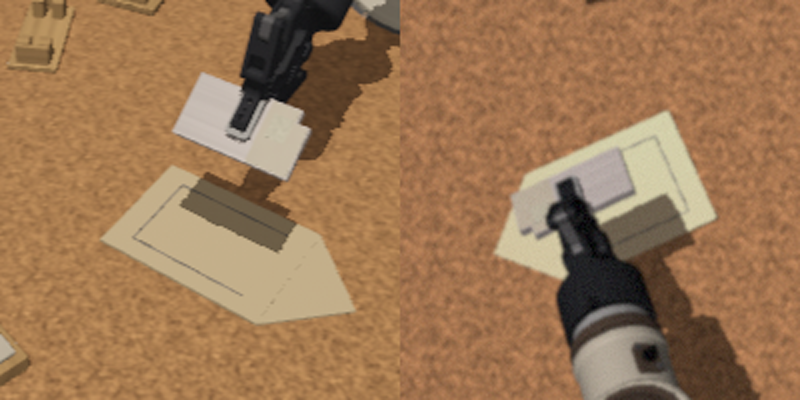

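The gauge is held still over the card's middle, with its centre at about (0.503, 0.235, 0.153). The frosted side is up by about 54°, and the notched end points to the tip, parallel to the card. Handing in.

```bash
python3 -c "from workcell import bot;print(bot.sign_off())"
```

```text
the job is handed in; nothing more can be done
None
```

The job is handed in at about 12.5 s on the clock: the gauge is held still about 15 cm above the middle of the card, its notched end pointing the way of the card's tip (within about 1°), tipped about 54° with the frosted label side up.

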